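# Lock the jam nut on the connecting-rod fixture

## Robot

A 6-joint arm with a two-finger parallel gripper is mounted at the origin on the work surface. World frame = base frame: x ahead of the robot, y to its left, z up, the work surface at z = 0. Lengths are in m, angles in rad, forces in N, time in s.
With the tool pointing down it reaches from about 0.375 to 0.75 m from the base axis. Payload 9 kg.
Tool frame: the origin (TCP) lies at the very end of the fingers, on their centre line; the grasp point (between the pads) lies bot.pinch_z behind it (bot.pinch_z is the distance from the TCP to the grasp point, in m); z points along the fingers, y is the direction in which the jaws open and shut (so a half turn about z gives the same grasp; the last joint's range is limited). The gripper opens to 85 mm and grips with 20 to 120 N. Pads are 22 mm wide; open, the fingers measure 114 mm over their backs; the gripper's body (76 mm by 85 mm) begins 54 mm behind the grasp point. The pads swing forward as they close: fully open they stand 13 mm farther back than shut.
Start: joints at [1.117, 0.104, 0.097, 1.564, 0, 1.353], TCP at [0.14, 0.583, 0.231] pointing down, gripper open.
Joint ranges: [-2.99, 2.99], [-0.84, 1.86], [-1.1, 1.16], [-1.84, 2.11], [-1.51, 1.56], [-3.14, 3.14]. Speed limits (rad/s): [2.22, 2.22, 2.57, 3.14, 3.14, 3.14].

## Interface

Orientations are given as a rotation vector (axis times angle).
In Python, from plant import bot gives the robot as it stands. The module is installed in compiled form; this text tells all that it offers. Calls block until the motion is done:
- bot.movep(position, orientation): joint-space move of the TCP to a pose.
- bot.movel(position, orientation=None, vel=0.15, force_limit=None): straight line of the TCP; orientation=None keeps the orientation; vel is the mean speed in m/s. With force_limit (N) it stops when the force on the tool has changed by that much, and returns True; else False.
- bot.set_joints(angles): joint-space move.
- bot.grip(opening, squeeze=None): finger opening in m; squeeze is the grip in N (None keeps the last); returns when the fingers have stopped.
- bot.dwell(seconds).
- bot.solve_ik(position, orientation): joint angles nearest the present ones, or None.
- bot.read_camera(name): name is "scene" or "top" or "wrist"; returns (picture, depth): 384x512x3 uint8, red, green, blue; 384x512 float32, m along the optical axis (not along the pixel's ray), 0 where there is no reading.
- bot.camera_model(name): a dict with "camera_matrix" (3x3 intrinsics, pixels), "distortion" ([k1, k2, p1, p2, k3] as OpenCV has them; the pictures are not rectified), "eye" and "attitude" of the camera in the world. Camera axes: x right, y down, z forward; pixel columns grow to the right and rows downward; lengths in m; the calibration is good to about 2 mm. A picture is of the moment at which its call begins: read the wrist's pose just before it. camera_model takes no time and is no camera call; for the wrist camera it gives the pose at the moment of the call.
A pose or a line that the arm cannot do raises bot.Unreachable and nothing moves.
- bot.sign_off(): hands the job in, once; it reports no verdict.
Readings, each from a call of its own:
- bot.current_time_s(): time.
- bot.current_joint_positions(): joint angles.
- bot.current_joint_velocities(): joint speeds.
- bot.current_effort(): joint torques, N m.
- bot.current_tcp_pos(): TCP position.
- bot.current_orientation(): TCP orientation.
- bot.current_wrist_force(): force on the tool from outside, world axes, zero at the start.
- bot.current_moment(): the same for the moment, N m.
- bot.current_gripper_width(): finger opening in m.
Only numpy, scipy, OpenCV 4.12 (cv2) and the standard library are available. Lean on these libraries where they do the work, as an engineer would, in place of code of your own. Each camera call takes 0.05 s, during which the arm holds its last target.

## Task

The black nut holding the connecting rod on the fixture is set just right and must not turn. Run the bright second nut above it down the stud and tighten it firmly, a good hand-tight, against the black nut so that the two are locked together, without dragging the black nut round; then let go. Leave everything else on the bench where it lies.

Things in the scene. Friction and masses are not known exactly. Their poses are not given: they have to be found in the camera images.
- jam_nut: The second nut, to be run down: bright hexagon nut, 30 mm across flats, 34.6 across corners, 14 mm high, on the upright stud above the black nut. Origin: centre of its underside, on the stud's axis; z up; y square to one flat (others every 60 degrees). Clockwise from above lowers it 2 mm per turn. Turns freely (about 0.03 N m) until its underside, at first 1.0 to 1.9 mm clear, meets the black nut.
- jam_dot (a point): The red dot on the second nut's top, by one corner, 14 mm from the axis, 14 mm above its underside (along its x axis). Once this nut meets the black one the torque jumps to 0.4 N m, then climbs steeply, about 3 N m per rad. Hand-tight is 0.65 to 0.85 N m; below 0.58 N m it is still loose. Let go, it stays tight.
- set_nut: The first nut, already set: black hexagon nut, 30 mm across flats, 18 mm high, on the clamp washer, directly below the second nut on the same stud. Origin: centre of its underside, on the stud's axis; z up; x to the corner with the yellow stripe. Held by friction only: more than about 1 N m through the second nut, or fingers that grip both nuts, drags it round.
- set_mark (a point): The yellow witness stripe on a corner of the black nut, halfway up, 17.3 mm from the stud's axis: shows whether that nut has turned.
- fixture: Dark steel inspection fixture, bolted down: plate 290 x 110 x 20 mm with a connecting rod clamped flat on it, big end round the stud. Origin: on the bench under the stud's axis; x along the rod to its small end, 150 mm away; z up. The threaded stud (20 mm across) ends 112 mm above the bench. Clamp washer 68 mm across, its top 52 mm above the bench; all else is lower.
- rod1: a loose connecting rod beside the fixture, bare steel, bronze bush in the small end, 190 x 88 x 24 mm. Origin: on its underside, at the big end's centre.
- rod2: a loose connecting rod like rod1, at the left of the bench. Origin: on its underside, at the big end's centre.
- rod3: a loose connecting rod like rod1, at the right of the bench. Origin: on its underside, at the big end's centre.
- spare_nut: a loose black hexagon nut, 30 mm across flats, 18 mm high, lying beside the fixture. Origin: on its underside, at the centre.
- spare_washer: a loose dark washer, 68 mm across, 8 mm thick, beside the fixture. Origin: on its underside, at the centre.
- ring_gauge: a loose bright setting ring, 84 mm across, 20 mm thick, beside the fixture. Origin: on its underside, at the centre.
- paint_bottle: a small upright yellow bottle, 28 mm across, 75 mm high. Origin: on its underside, at the centre.
- hex_key: an L-shaped hexagon key lying flat, 100 x 34 x 8 mm. Origin: on its underside, at the centre.

How it is judged:
By the outcome, as a careful person would: the job done as asked, in the order asked, and still so for the second after the job is handed in, with the robot touching nothing.
It also fails if it takes over 64 s, if anything falls off the work surface, if the arm or the gripper's body presses on something with over 40 N, if the wrist force passes 120 N, or if a joint passes its speed limit or range.

## Working session

There is one attempt and no reset: what is moved stays moved. The work goes in short steps, each a Python script; the robot and the scene stay as the last script left them, time stands still between calls to the robot, and variables do not carry over. Pictures are saved under pics/ and viewed, and the job is handed in when it is done.

```bash
mkdir -p pics; ls
python3 - <<'E'
from plant import bot
import cv2,numpy as np
print(bot.current_time_s(),bot.pinch_z,bot.current_tcp_pos(),bot.current_orientation(),bot.current_gripper_width())
for n in ["scene","top","wrist"]:
    m=bot.camera_model(n);p,d=bot.read_camera(n)
    np.savez(f"{n}0.npz",p=p,d=d,**{k:np.array(v) for k,v in m.items()})
    cv2.imwrite(f"pics/{n}0.png",p[:,:,::-1]); print(n,m)
E
```

```text
pics
0.0 0.0187 [0.14000806 0.58309689 0.23049043] [-3.69485031e-01 -3.11933437e+00  2.03797940e-03] 0.08534201090673081
scene {'camera_matrix': array([[350.5062508 ,   0.        , 251.73972793],
       [  0.        , 350.5062508 , 191.17988659],
       [  0.        ,   0.        ,   1.        ]]), 'distortion': array([-0.07843488,  0.        ,  0.        ,  0.        ,  0.        ]), 'eye': array([0.83754524, 0.49793772, 0.95388695]), 'attitude': array([-0.70217358, -2.79622817,  0.81071936])}
top {'camera_matrix': array([[469.76399638,   0.        , 254.09206665],
       [  0.        , 469.76399638, 192.5923202 ],
       [  0.        ,   0.        ,   1.        ]]), 'distortion': array([-0.04831262,  0.        ,  0.        ,  0.        ,  0.        ]), 'eye': array([0.38799779, 0.00658544, 1.56907498]), 'attitude': array([-2.18861872,  2.12749224, -0.17197671])}
wrist {'camera_matrix': array([[284.71379855,   0.        , 248.52473157],
       [  0.        , 284.71379855, 188.56959049],
       [  0.        ,   0.        ,   1.        ]]), 'distortion': array([-0.06474564,  0.        ,  0.        ,  0.        ,  0.        ]), 'eye': array([0.06901535, 0.59960811, 0.37240131]), 'attitude': array([2.27546513, 1.79254939, 0.26590593])}
```

View pics/scene0.png

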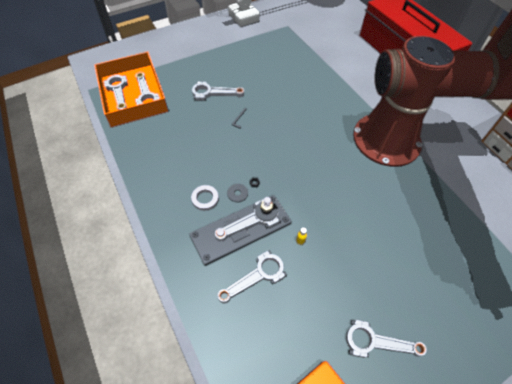

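View pics/top0.png

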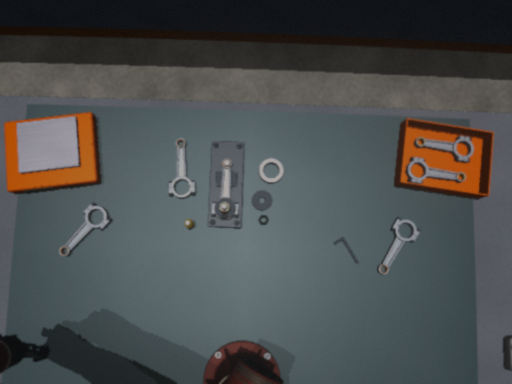

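View pics/wrist0.png

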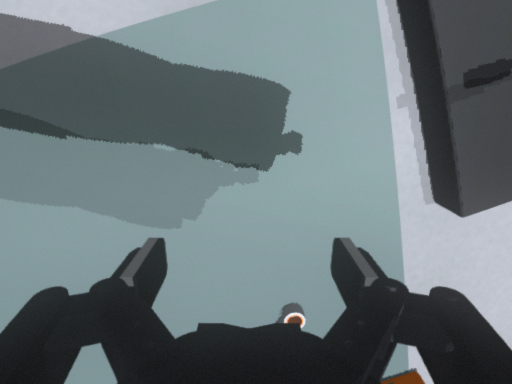

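```bash
cat > h.py <<'E'
import numpy as np,cv2
from scipy.spatial.transform import Rotation as R
def ray(m,uv):
    u=cv2.undistortPoints(np.array(uv,float).reshape(-1,1,2),m['camera_matrix'],m['distortion']).reshape(-1,2)
    d=np.c_[u,np.ones(len(u))]@R.from_rotvec(m['attitude']).as_matrix().T
    return d
def onz(m,uv,z):
    d=ray(m,uv); e=np.array(m['eye']); return e+d*((z-e[2])/d[:,2])[:,None]
def proj(m,P):
    A=R.from_rotvec(m['attitude']).as_matrix()
    r,_=cv2.Rodrigues(A.T)
    return cv2.projectPoints(np.array(P,float).reshape(-1,1,3),r,-A.T@np.array(m['eye']),m['camera_matrix'],m['distortion'])[0].reshape(-1,2)
def down(yaw): # tool z down, tool x at yaw in world
    return (R.from_euler('z',yaw)*R.from_euler('x',np.pi)).as_rotvec()
E
python3 - <<'E'
from h import *
t=np.load('top0.npz');s=np.load('scene0.npz');w=np.load('wrist0.npz')
cv2.imwrite('pics/topcrop.png',cv2.resize(t['p'][130:240,170:290,::-1],None,fx=5,fy=5,interpolation=cv2.INTER_CUBIC))
cv2.imwrite('pics/scenecrop.png',cv2.resize(s['p'][160:270,180:320,::-1],None,fx=5,fy=5,interpolation=cv2.INTER_CUBIC))
T=R.from_rotvec([-3.69485031e-01,-3.11933437e+00,2.03797940e-03]);p=np.array([0.14000806,0.58309689,0.23049043])
print('tool',T.as_matrix()); print('cam in tool',T.inv().apply(w['eye']-p)); print((T.inv()*R.from_rotvec(w['attitude'])).as_matrix())
print(onz(t,[(224,206)],.112),onz(t,[(227,163)],.03), onz(s,[(267,201)],.112))
E
```

```text
tool [[-9.72327382e-01  2.33621707e-01 -6.00603361e-04]
 [ 2.33622292e-01  9.72326642e-01 -1.23553376e-03]
 [ 2.95335143e-04 -1.34165764e-03 -9.99999056e-01]]
cam in tool [ 0.07292745 -0.00072153 -0.14188851]
[[-6.65654011e-04 -9.56475788e-01 -2.91810939e-01]
 [ 9.99999726e-01 -7.30874739e-04  1.14492497e-04]
 [-3.22786545e-04 -2.91810783e-01  9.56476013e-01]]
[[0.54777361 0.07311431 0.112     ]] [[0.70120447 0.07202564 0.03      ]] [[0.55303373 0.0790543  0.112     ]]
```

View pics/topcrop.png

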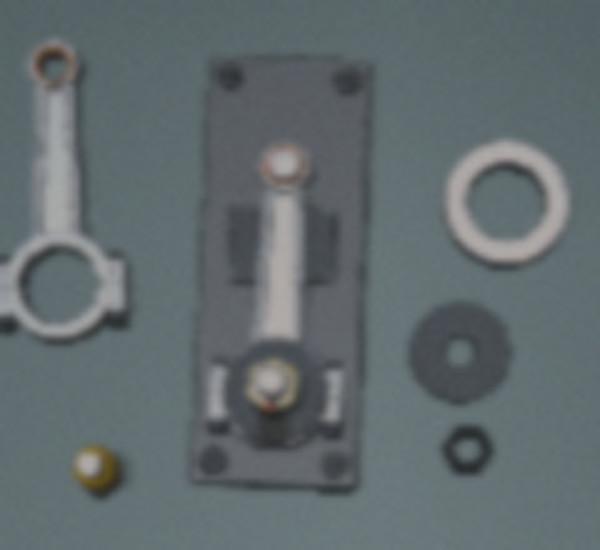

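View pics/scenecrop.png

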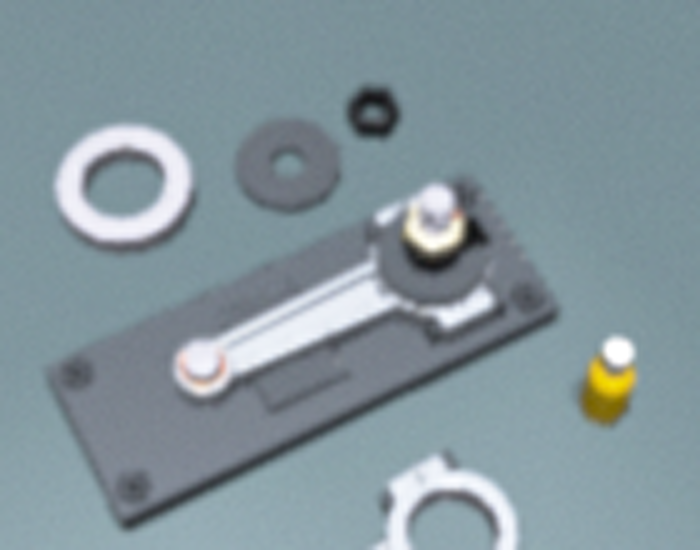

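Run:
```python
from plant import bot
from h import *
t=dict(np.load('top0.npz'))
print('bottle',onz(t,[(170+97/5,130+466/5)],.06))
for y in range(-180,180,30):
    q=bot.solve_ik([.55,.076,.19],down(np.radians(y))); print(y,None if q is None else np.round(q,2))
```

```text
bottle [[0.49471548 0.18445291 0.06      ]]
-180 [-0.1  -0.04 -0.12  1.49  0.   -0.1 ]
-150 [-0.1  -0.04 -0.12  1.49  0.   -0.62]
-120 [-0.1  -0.04 -0.12  1.49  0.   -1.15]
-90 [-0.1  -0.04 -0.12  1.49  0.   -1.67]
-60 [-0.1  -0.04 -0.12  1.49  0.   -2.19]
-30 [-0.1  -0.04 -0.12  1.49  0.   -2.72]
0 [-0.1  -0.04 -0.12  1.49  0.    3.04]
30 [-0.1  -0.04 -0.12  1.49  0.    2.52]
60 [-0.1  -0.04 -0.12  1.49  0.    2.  ]
90 [-0.1  -0.04 -0.12  1.49  0.    1.47]
120 [-0.1  -0.04 -0.12  1.49  0.    0.95]
150 [-0.1  -0.04 -0.12  1.49  0.    0.43]
```

```bash
cat >> h.py <<'E'
def snap(bot,name):
    m=bot.camera_model('wrist');p,d=bot.read_camera('wrist')
    np.savez(name+'.npz',p=p,d=d,**{k:np.array(v) for k,v in m.items()}); cv2.imwrite(f'pics/{name}.png',p[:,:,::-1]); return m,p,d
E
python3 - <<'E'
from plant import bot
from h import *
bot.movep([.55,.076,.20],down(np.radians(-30)))
print(bot.current_time_s(),bot.current_joint_positions(),bot.current_tcp_pos())
bot.dwell(.2)
m,p,d=snap(bot,'w1')
print(proj(m,[[.55,.076,.112],[.55,.076,.086]]))
print(bot.current_wrist_force(),bot.current_moment())
E
```

```text
3.5417 [-9.77880730e-02 -3.68595406e-02 -1.03292133e-01  1.50430514e+00
  5.84629297e-05 -2.71591588e+00] [0.54997839 0.07628653 0.20002664]
[[248.45097406 195.06601472]
 [248.47166443 186.42126006]]
[-0.10449073  0.58428531 -0.1715598 ] [0.0039626  0.05853371 0.00843811]
```

View pics/w1.png

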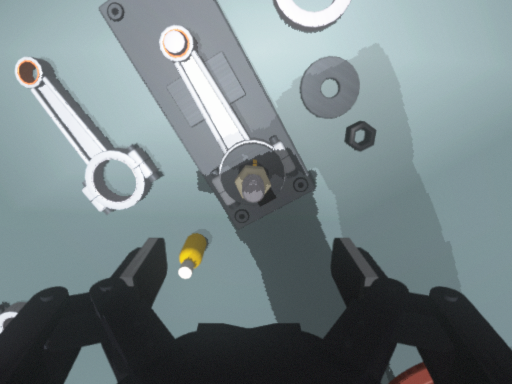

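Run:
```python
from h import *
w=dict(np.load('w1.npz'))
cv2.imwrite('pics/w1c.png',cv2.resize(w['p'][145:225,205:305,::-1],None,fx=7,fy=7,interpolation=cv2.INTER_NEAREST))
```

```text
(no output)
```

View pics/w1c.png

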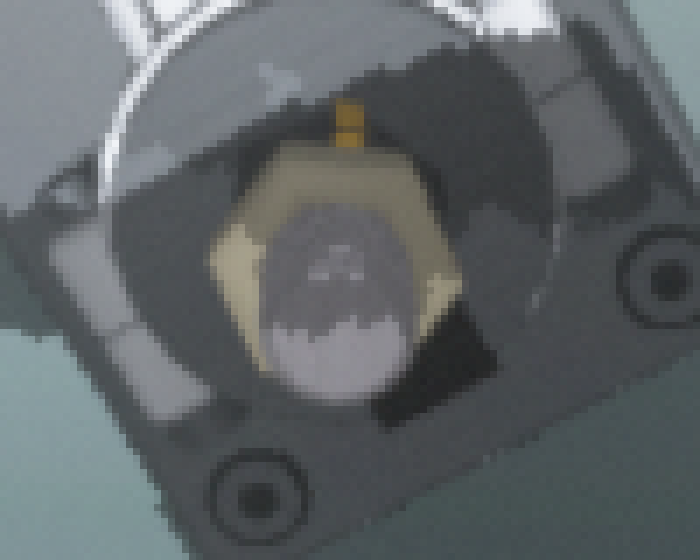

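```bash
cat >> h.py <<'E'
def hexfit(m,uv,z):
    from scipy.optimize import least_squares
    P=onz(m,uv,z)[:,:2]; Rr=.01732
    def pred(x):
        out=[]
        for p in P:
            a=np.arctan2(p[1]-x[1],p[0]-x[0]); k=np.round((a-x[2])/(np.pi/3)); b=x[2]+k*np.pi/3
            out.append([p[0]-x[0]-Rr*np.cos(b),p[1]-x[1]-Rr*np.sin(b)])
        return np.ravel(out)
    best=min((least_squares(pred,[.553,.075,a0]) for a0 in np.radians([0,15,30,45])),key=lambda r:r.cost)
    return best.x[:2],np.degrees(best.x[2])%60,best.fun.reshape(-1,2)*1e3
E
python3 - <<'E'
from plant import bot
from h import *
w=dict(np.load('w1.npz'))
print(hexfit(w,[(245,166.1),(263.3,166.7),(235.4,181.4),(271,185.7)],.0855))
bot.movel([.55,.076,.13],vel=.1)
bot.dwell(.2)
m,p,d=snap(bot,'w2');cv2.imwrite('pics/w2c.png',cv2.resize(p[145:265,185:315,::-1],None,fx=6,fy=5,interpolation=cv2.INTER_NEAREST))
bot.movep([.55,.076,.13],down(np.radians(120)))
bot.dwell(.2)
m,p,d=snap(bot,'w3');cv2.imwrite('pics/w3c.png',cv2.resize(p[145:265,185:315,::-1],None,fx=6,fy=5,interpolation=cv2.INTER_NEAREST))
print(bot.current_time_s())
E
```

```text
(array([0.55084046, 0.07070847]), np.float64(54.751647380153635), array([[ 0.23329863, -0.02916867],
       [ 1.32630365, -0.17309947],
       [-0.62821475, -0.65840129],
       [-0.93138752,  0.86066943]]))
8.2083
```

View pics/w2c.png

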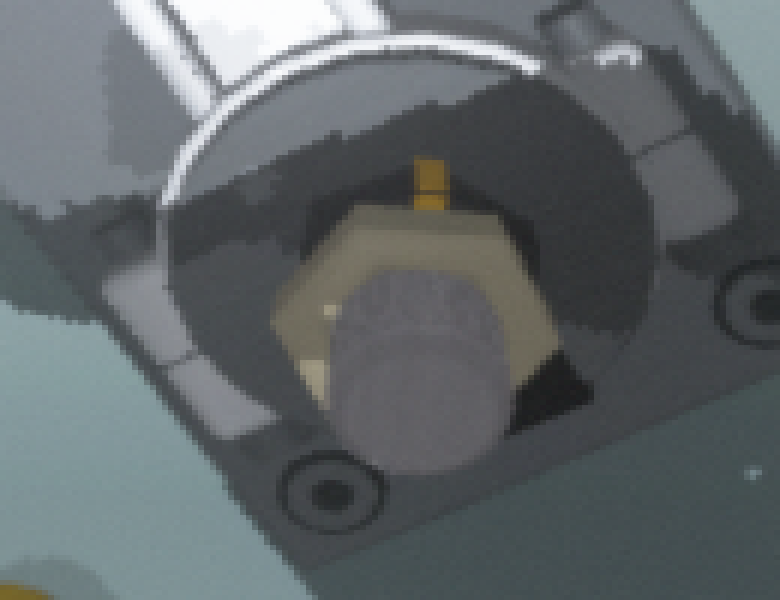

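View pics/w3c.png

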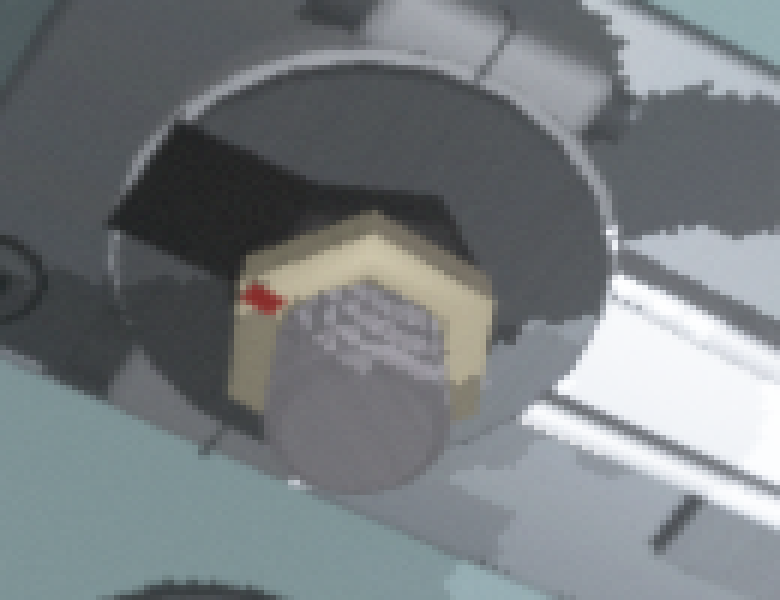

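Run:
```python
from h import *
ims=[]
for n,(a,b,c,d) in {'w2':(178,228,225,285),'w3':(182,232,215,275)}.items():
    w=np.load(n+'.npz'); im=w['p'][a:b,c:d,::-1].astype(float)
    im=np.clip((im-20)*1.5,0,255).astype(np.uint8)
    im=cv2.resize(im,None,fx=12,fy=12,interpolation=cv2.INTER_NEAREST)
    for i in range(0,d-c,10): cv2.putText(im,str(c+i),(i*12,10),0,.35,(0,255,0)); cv2.line(im,(i*12,0),(i*12,600),(0,255,0),1)
    for i in range(0,b-a,10): cv2.putText(im,str(a+i),(0,i*12+10),0,.35,(0,255,0)); cv2.line(im,(0,i*12),(720,i*12),(0,255,0),1)
    cv2.imwrite(f'pics/{n}d.png',im)
```

```text
(no output)
```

View pics/w2d.png

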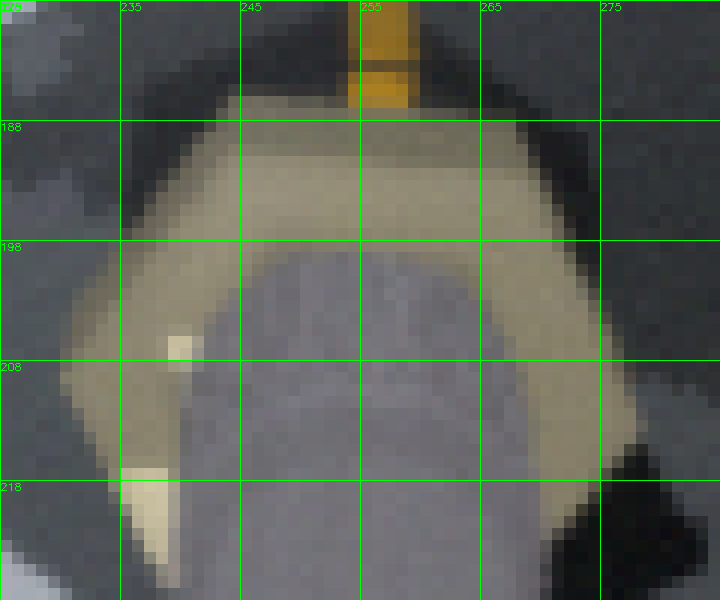

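View pics/w3d.png

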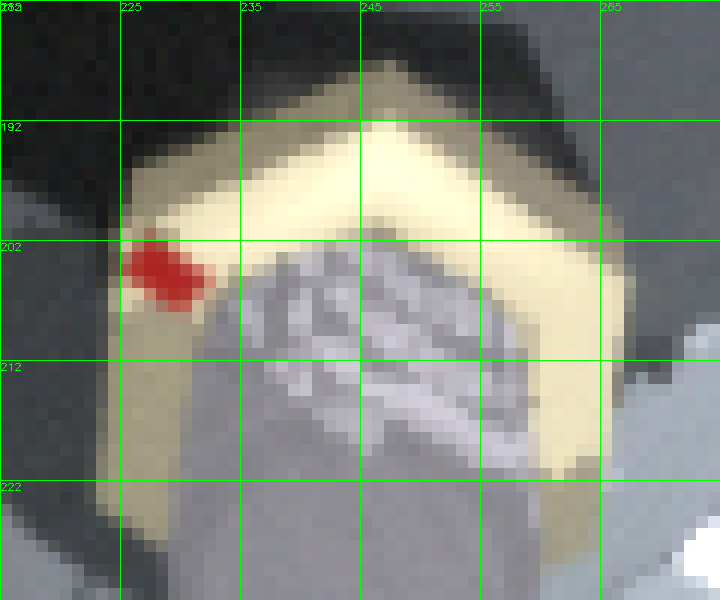

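Run:
```python
from h import *
w2=dict(np.load('w2.npz'));w3=dict(np.load('w3.npz'))
a=np.array([(244,191),(269,191.8),(230,209),(278.7,213.5)])-.5
b=np.array([(247.3,192),(226,200),(267.3,205),(223.3,223.5)])-.5
for z in(.085,.086):
    print(z); print(hexfit(w2,a,z)); print(hexfit(w3,b,z))
# stud top discs
for w,n in((w2,'w2'),(w3,'w3')):
    pt=proj(w,[[.5515,.0735,.112]]);print(n,pt)
# dot, stripe
print('dot',onz(w3,[(228.5,204.2)],.0855)); print('stripe',onz(w2,[(256,186)],.070))
```

```text
0.085
(array([0.5503568, 0.0713474]), np.float64(54.97909828089545), array([[-0.53655216,  0.27808166],
       [ 0.26842486, -0.19002167],
       [ 0.26607944, -0.19815528],
       [ 0.00204786,  0.11009529]]))
(array([0.54947838, 0.07244362]), np.float64(53.55191414193547), array([[-0.06876274, -0.74974979],
       [ 0.30987752,  0.74866701],
       [-0.44402702, -0.08723836],
       [ 0.20291225,  0.08832114]]))
0.086
(array([0.55067068, 0.07119236]), np.float64(54.97911287183508), array([[-0.59291507,  0.26173653],
       [ 0.26074402, -0.12827038],
       [ 0.24442522, -0.29563841],
       [ 0.08774583,  0.16217226]]))
(array([0.54932015, 0.07277702]), np.float64(53.55192945959659), array([[-0.06363765, -0.80688565],
       [ 0.36806165,  0.7581026 ],
       [-0.52903605, -0.13751207],
       [ 0.22461204,  0.18629512]]))
w2 [[250.75059506 227.03651101]]
w3 [[247.90200516 230.58874039]]
dot [[0.53599401 0.0733135  0.0855    ]]
stripe [[0.56158832 0.06289445 0.07      ]]
```

Run:
```python
from plant import bot
from h import *
np.set_printoptions(precision=4,suppress=True)
o=down(np.radians(-65.7))
bot.movep([.55,.0719,.125],o); bot.grip(.05)
print(bot.current_time_s(),bot.current_joint_positions())
hit=bot.movel([.55,.0719,.0738],vel=.05,force_limit=6)
bot.dwell(.1);f0=bot.current_wrist_force();m0=bot.current_moment()
print(hit,bot.current_tcp_pos(),f0,m0)
snap(bot,'g0')
bot.grip(.024,25);bot.dwell(.2)
print(bot.current_time_s(),bot.current_gripper_width(),bot.current_tcp_pos(),bot.current_wrist_force()-f0,bot.current_moment()-m0)
T=R.from_rotvec(bot.current_orientation()).as_matrix();print(T.T@(bot.current_wrist_force()-f0),T[:,1])
snap(bot,'g1')
```

```text
11.225 [-0.1059 -0.0268 -0.2296  1.3681  0.     -2.1007]
False [0.5503 0.0719 0.0742] [ 0.9723 -0.5986  0.2409] [ 0.0088  0.044  -0.011 ]
13.0583 0.029128780384805184 [0.5495 0.0716 0.0741] [-6.208  -1.6831  5.309 ] [-0.3797  1.0261  0.0477]
[-1.0185  6.3567 -5.3021] [-0.9115 -0.4114  0.0011]
```

View pics/g1.png

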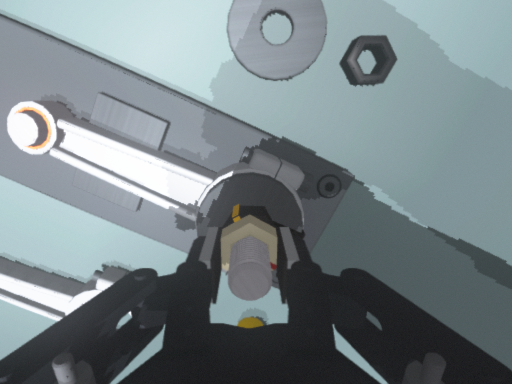

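Run:
```python
from h import *
w=np.load('g1.npz'); im=cv2.resize(w['p'][195:305,185:315,::-1],None,fx=6,fy=5.4,interpolation=cv2.INTER_NEAREST)
cv2.imwrite('pics/g1c.png',np.clip(im.astype(float)*1.6,0,255).astype(np.uint8))
d=w['d'];print(np.round(d[225:262:4,205:300:6],3))
```

```text
[[0.18  0.179 0.179 0.175 0.156 0.151 0.145 0.142 0.143 0.146 0.152 0.162
  0.179 0.178 0.18  0.179]
 [0.179 0.147 0.148 0.156 0.15  0.147 0.144 0.143 0.143 0.144 0.147 0.152
  0.148 0.147 0.148 0.179]
 [0.181 0.143 0.144 0.15  0.145 0.144 0.143 0.144 0.144 0.143 0.145 0.147
  0.145 0.143 0.144 0.18 ]
 [0.148 0.138 0.14  0.146 0.144 0.144 0.144 0.146 0.147 0.144 0.144 0.145
  0.146 0.14  0.139 0.148]
 [0.135 0.135 0.135 0.145 0.146 0.146 0.142 0.139 0.142 0.144 0.145 0.146
  0.145 0.135 0.136 0.145]
 [0.133 0.132 0.132 0.146 0.146 0.143 0.138 0.137 0.136 0.138 0.144 0.145
  0.144 0.132 0.132 0.14 ]
 [0.128 0.128 0.132 0.147 0.147 0.14  0.135 0.133 0.133 0.136 0.141 0.146
  0.145 0.127 0.128 0.128]
 [0.124 0.124 0.131 0.148 0.148 0.135 0.129 0.13  0.13  0.131 0.135 0.148
  0.146 0.124 0.125 0.124]
 [0.121 0.121 0.132 0.149 0.148 0.13  0.126 0.126 0.125 0.129 0.132 0.148
  0.145 0.122 0.122 0.121]
 [0.117 0.119 0.132 0.15  0.139 0.127 0.124 0.124 0.124 0.123 0.129 0.149
  0.145 0.121 0.118 0.118]]
```

View pics/g1c.png

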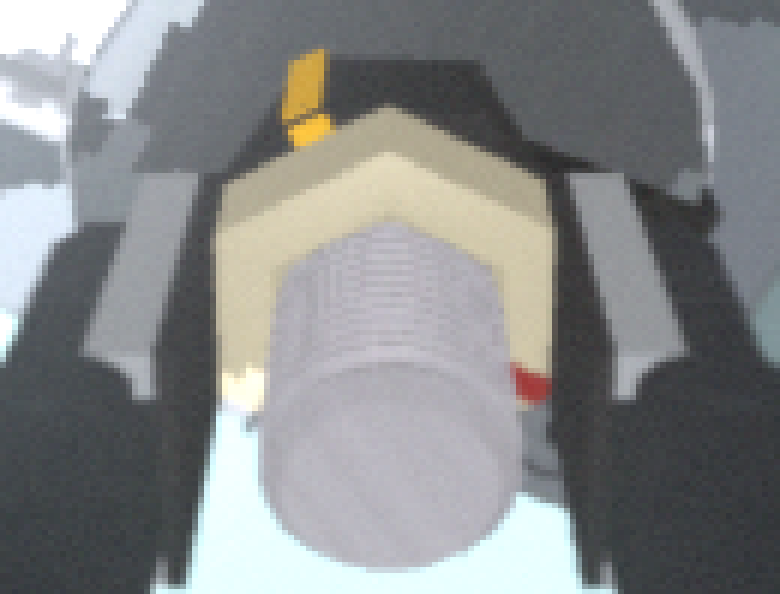

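Run:
```python
from h import *
w=dict(np.load('g1.npz'));d=w['d']
A=R.from_rotvec(w['attitude']).as_matrix()
for c in (211,214,218,219,281,285,288):
    out=[]
    for r in range(222,234):
        u=cv2.undistortPoints(np.array([[[c,r]]],float),w['camera_matrix'],w['distortion'])[0,0]
        P=w['eye']+A@(np.array([u[0],u[1],1])*d[r,c]); out.append(round(P[2]*1e3,1))
    print(c,out)
for c in (222,250,275):
  print(c,[ (r,round((w['eye']+A@(np.r_[cv2.undistortPoints(np.array([[[c,r]]],float),w['camera_matrix'],w['distortion'])[0,0],1]*d[r,c]))[2]*1e3,1)) for r in range(212,246,2)])
```

```text
211 [np.float64(51.4), np.float64(50.6), np.float64(50.3), np.float64(50.8), np.float64(51.8), np.float64(77.5), np.float64(79.4), np.float64(80.8), np.float64(81.6), np.float64(215.9), np.float64(84.3), np.float64(85.8)]
214 [np.float64(51.3), np.float64(50.6), np.float64(51.0), np.float64(51.5), np.float64(51.3), np.float64(78.4), np.float64(78.8), np.float64(80.8), np.float64(82.4), np.float64(82.9), np.float64(84.3), np.float64(85.7)]
218 [np.float64(51.8), np.float64(52.1), np.float64(51.6), np.float64(51.0), np.float64(51.9), np.float64(77.5), np.float64(79.3), np.float64(80.7), np.float64(82.0), np.float64(83.2), np.float64(84.2), np.float64(85.4)]
219 [np.float64(51.2), np.float64(51.8), np.float64(51.7), np.float64(50.2), np.float64(51.6), np.float64(77.6), np.float64(79.5), np.float64(79.7), np.float64(82.2), np.float64(83.2), np.float64(83.8), np.float64(85.4)]
281 [np.float64(51.3), np.float64(50.9), np.float64(51.6), np.float64(51.2), np.float64(52.1), np.float64(78.0), np.float64(80.1), np.float64(80.8), np.float64(82.2), np.float64(82.7), np.float64(83.7), np.float64(8
[... 1037 characters left out ...]
, np.float64(84.1)), (226, np.float64(83.3)), (228, np.float64(83.9)), (230, np.float64(83.8)), (232, np.float64(84.4)), (234, np.float64(84.8)), (236, np.float64(83.9)), (238, np.float64(86.1)), (240, np.float64(88.3)), (242, np.float64(90.2)), (244, np.float64(91.8))]
275 [(212, np.float64(50.7)), (214, np.float64(50.7)), (216, np.float64(50.0)), (218, np.float64(51.0)), (220, np.float64(50.8)), (222, np.float64(51.0)), (224, np.float64(51.3)), (226, np.float64(52.7)), (228, np.float64(71.4)), (230, np.float64(75.6)), (232, np.float64(78.2)), (234, np.float64(81.6)), (236, np.float64(83.2)), (238, np.float64(84.1)), (240, np.float64(84.2)), (242, np.float64(83.6)), (244, np.float64(84.5))]
```

```bash
cat >> h.py <<'E'
C=np.array([.5492,.0716])
def turn_to(bot,yaw,z,c=None):
    c=C if c is None else c
    q=bot.solve_ik([c[0],c[1],z],down(np.radians(yaw)))
    bot.set_joints(q)
def rep(bot,tag=''):
    f=bot.current_wrist_force();m=bot.current_moment();q=bot.current_joint_positions()
    T=R.from_rotvec(bot.current_orientation()).as_matrix(); y=np.degrees(np.arctan2(T[1,0],T[0,0]))
    print(tag,'t%.2f yaw %.2f j6 %.3f tcp'%(bot.current_time_s(),y,q[5]),np.round(bot.current_tcp_pos()*1e3,2),'F',np.round(f,1),'M',np.round(m,3),'e6 %.3f w %.4f'%(bot.current_effort()[5],bot.current_gripper_width()),flush=True)
    return m[2]
E
python3 - <<'E'
from plant import bot
from h import *
turn_to(bot,-65.7,.0736); rep(bot)
bot.grip(.024,80); bot.dwell(.1); rep(bot,'grip80')
y=-65.7; z=.0736
for s in (20,40,50):
    y-=s; z-=.002*s/360
    turn_to(bot,y,z); rep(bot)
E
```

```text
t13.36 yaw -65.70 j6 -2.101 tcp [549.43  71.53  74.09] F [-3.  -0.   5.3] M [-0.139  0.402 -0.014] e6 0.002 w 0.0290
grip80 t13.68 yaw -65.70 j6 -2.101 tcp [549.43  71.54  74.26] F [-3.9 -0.4  7. ] M [-0.075  0.701 -0.007] e6 0.006 w 0.0274
 t14.10 yaw -85.73 j6 -1.752 tcp [549.08  71.44  74.08] F [-4.  -1.3  9.1] M [-0.288  1.02  -0.027] e6 0.238 w 0.0277
 t14.81 yaw -125.71 j6 -1.054 tcp [548.36  71.61  73.74] F [-7.8 -1.1 11.5] M [-0.157  1.796 -0.018] e6 0.072 w 0.0279
 t15.65 yaw -175.67 j6 -0.181 tcp [547.88  72.32  73.37] F [-9.5  1.8 12.3] M [ 0.561  2.225 -0.064] e6 0.040 w 0.0278
```

Run:
```python
from plant import bot
from h import *
m,p,d=snap(bot,'g2');cv2.imwrite('pics/g2c.png',np.clip(cv2.resize(p[195:305,185:315,::-1],None,fx=6,fy=5.4,interpolation=cv2.INTER_NEAREST).astype(float)*1.5,0,255).astype(np.uint8))
c=np.array([.5487,.0725])
bot.grip(.04,25); rep(bot,'open')
turn_to(bot,-175.7,.0725,c); rep(bot,'rec')
bot.grip(.024,25);bot.dwell(.1);rep(bot,'g25')
```

```text
open t15.97 yaw -175.70 j6 -0.182 tcp [549.35  71.58  72.8 ] F [-0.6  0.3 -0.2] M [ 0.005  0.028 -0.017] e6 0.000 w 0.0401
rec t16.23 yaw -175.70 j6 -0.180 tcp [548.66  72.51  72.35] F [-1.  -0.2  0.5] M [ 0.02   0.023 -0.002] e6 0.009 w 0.0399
g25 t16.57 yaw -175.70 j6 -0.180 tcp [548.72  72.58  72.59] F [-0.9  1.4  1.2] M [ 0.26   0.108 -0.016] e6 -0.010 w 0.0297
```

View pics/g2c.png

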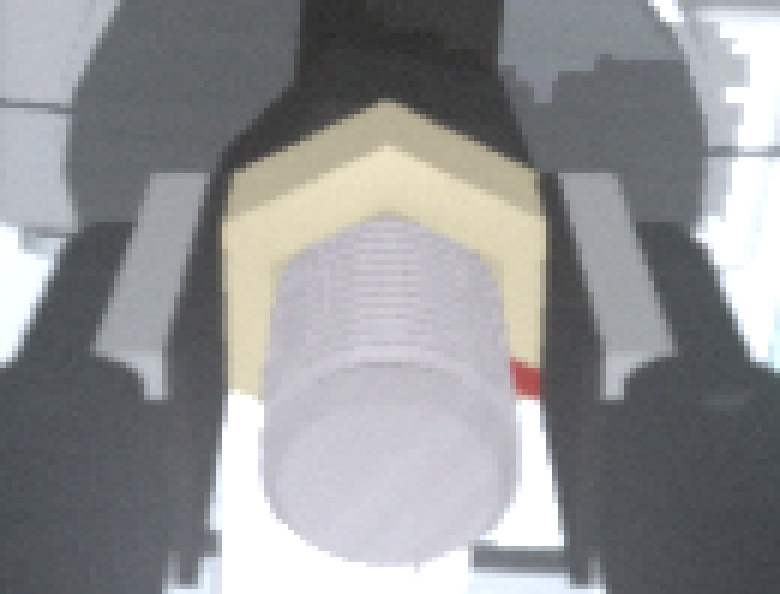

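Run:
```python
from plant import bot
from h import *
c=np.array([.5487,.0725])
bot.grip(.024,70); m0=rep(bot,'g70')
y=-175.7; z=.0725
y-=60;z-=.002*60/360;turn_to(bot,y,z,c);m1=rep(bot)
for i in range(10):
    y-=8;z-=.002*8/360;turn_to(bot,y,z,c);m=rep(bot)
    if abs(m-m0)>.25: break
```

```text
g70 t16.78 yaw -175.70 j6 -0.180 tcp [548.73  72.6   72.68] F [-1.5  1.9  3. ] M [ 0.362  0.234 -0.067] e6 -0.010 w 0.0280
 t17.77 yaw 124.40 j6 0.865 tcp [548.72  72.56  72.27] F [-1.1  0.9  3.4] M [ 0.392  0.294 -0.008] e6 0.061 w 0.0277
 t18.02 yaw 116.55 j6 1.003 tcp [548.76  72.53  72.24] F [-1.3  0.6  5. ] M [ 0.413  0.351 -0.048] e6 0.716 w 0.0279
 t18.28 yaw 108.67 j6 1.140 tcp [548.74  72.53  72.16] F [-2.2  1.7  4.2] M [0.436 0.351 0.014] e6 0.682 w 0.0278
 t18.54 yaw 100.73 j6 1.279 tcp [548.71  72.53  72.08] F [-2.   1.6  5.3] M [ 0.511  0.367 -0.039] e6 0.667 w 0.0278
 t18.80 yaw 92.75 j6 1.418 tcp [548.75  72.52  72.06] F [-1.8  1.2  4.4] M [ 0.502  0.369 -0.086] e6 0.660 w 0.0279
 t19.06 yaw 84.76 j6 1.557 tcp [548.71  72.53  71.96] F [-1.8  2.7  5.4] M [ 0.536  0.379 -0.044] e6 0.657 w 0.0277
 t19.32 yaw 76.79 j6 1.696 tcp [548.72  72.54  71.93] F [-1.3  2.3  5.2] M [ 0.534  0.344 -0.033] e6 0.489 w 0.0279
 t19.57 yaw 68.81 j6 1.836 tcp [548.75  72.55  71.92] F [-1.4  2.2  4.5] M [ 0.58   0.358 -0.   ] e6 0.467 w 0.0278
 t19.83 yaw 60.81 j6 1.975 tcp [548.7   72.52  71.82] F [-0.8  2.3  4.7] M [ 0.55   0.392 -0.052] e6 0.455 w 0.0279
 t20.09 yaw 52.81 j6 2.115 tcp [548.72  72.53  71.81] F [-2.   3.4  5.4] M [0.537 0.371 0.022] e6 0.455 w 0.0281
 t20.35 yaw 44.81 j6 2.255 tcp [548.73  72.55  71.76] F [-1.   2.7  6. ] M [0.551 0.387 0.002] e6 0.455 w 0.0276
```

Run:
```python
from plant import bot
from h import *
c=np.array([.5487,.0725])
bot.grip(.05,25)
y=44.8+120; z=.0725-.002*140/360; z=max(z,.0715)
turn_to(bot,y,z,c);bot.dwell(.1);rep(bot,'back')
m,p,d=snap(bot,'g3');cv2.imwrite('pics/g3c.png',np.clip(cv2.resize(p[195:305,185:315,::-1],None,fx=6,fy=5.4,interpolation=cv2.INTER_NEAREST).astype(float)*1.5,0,255).astype(np.uint8))
bot.grip(.024,70);bot.dwell(.1);rep(bot,'g70')
def M():
    v=[]
    for i in range(6): bot.dwell(.02); v.append(bot.current_moment()[2])
    return np.mean(v),np.std(v)
m0=M()[0];print(m0)
for i in range(5):
    y-=6;z-=.002*6/360;turn_to(bot,y,z,c);m=M();rep(bot,'%.3f %.3f'%m)
    if abs(m[0]-m0)>.2: break
```

```text
back t22.62 yaw 164.78 j6 0.161 tcp [548.68  72.51  71.71] F [-0.9  0.2  0.4] M [ 0.016 -0.013 -0.022] e6 0.005 w 0.0500
g70 t23.08 yaw 164.80 j6 0.160 tcp [548.77  72.59  71.93] F [-1.1  1.1  2.8] M [0.15  0.168 0.03 ] e6 -0.016 w 0.0276
-0.013019127858127545
-0.022 0.023 t23.53 yaw 158.97 j6 0.262 tcp [548.79  72.56  71.84] F [-1.   1.2  4.7] M [ 0.366  0.301 -0.031] e6 0.003 w 0.0284
-0.016 0.022 t23.88 yaw 153.01 j6 0.366 tcp [548.78  72.53  71.76] F [-2.1  1.4  5.3] M [ 0.419  0.282 -0.014] e6 -0.013 w 0.0276
-0.054 0.035 t24.23 yaw 147.08 j6 0.470 tcp [548.79  72.51  71.7 ] F [-2.4  1.8  5.8] M [ 0.374  0.232 -0.025] e6 -0.016 w 0.0284
-0.035 0.016 t24.58 yaw 141.08 j6 0.574 tcp [548.8   72.53  71.7 ] F [-1.2  2.   4.7] M [ 0.387  0.249 -0.039] e6 -0.008 w 0.0280
-0.051 0.036 t24.93 yaw 135.08 j6 0.679 tcp [548.77  72.52  71.64] F [-1.2  1.3  4.7] M [ 0.387  0.251 -0.065] e6 -0.008 w 0.0280
```

View pics/g3c.png

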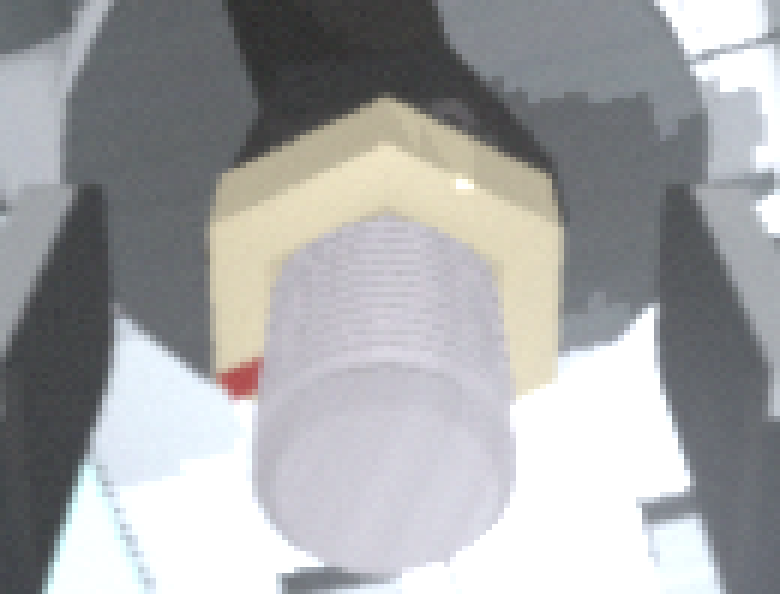

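```bash
cat >> h.py <<'E'
def Mz(bot,n=6):
    v=[]
    for i in range(n): bot.dwell(.02); v.append(bot.current_moment()[2])
    return np.mean(v),np.std(v)
E
python3 - <<'E'
from plant import bot
from h import *
c=np.array([.5487,.0725])
y=134.8; z=.0715-.002*30/360
for i in range(13):
    y-=6;z-=.002*6/360;turn_to(bot,y,z,c);m=Mz(bot);rep(bot,'%.3f %.3f'%m)
    if abs(m[0]+.03)>.15: break
print(y,z)
E
```

```text
-0.013 0.023 t25.28 yaw 129.08 j6 0.784 tcp [548.79  72.53  71.55] F [-0.6  1.6  6.2] M [0.393 0.368 0.013] e6 -0.009 w 0.0278
-0.013 0.020 t25.63 yaw 123.08 j6 0.889 tcp [548.78  72.52  71.52] F [-1.9  1.9  5.8] M [ 0.361  0.353 -0.008] e6 -0.009 w 0.0278
-0.025 0.027 t25.98 yaw 117.08 j6 0.993 tcp [548.78  72.51  71.47] F [-2.3  1.8  6.4] M [ 0.357  0.404 -0.032] e6 -0.009 w 0.0277
-0.022 0.031 t26.33 yaw 111.08 j6 1.098 tcp [548.77  72.5   71.43] F [-1.7  1.3  6.2] M [0.42  0.396 0.014] e6 -0.009 w 0.0280
-0.022 0.044 t26.68 yaw 105.08 j6 1.203 tcp [548.74  72.51  71.38] F [-1.6  2.6  6.7] M [ 0.363  0.353 -0.049] e6 -0.009 w 0.0281
-0.033 0.021 t27.03 yaw 99.08 j6 1.307 tcp [548.75  72.53  71.35] F [-1.8  1.8  5.6] M [ 0.336  0.412 -0.05 ] e6 -0.009 w 0.0280
-0.031 0.025 t27.38 yaw 93.08 j6 1.412 tcp [548.74  72.52  71.32] F [-1.9  2.   6.2] M [ 0.373  0.464 -0.047] e6 -0.009 w 0.0279
-0.060 0.027 t27.73 yaw 87.08 j6 1.517 tcp [548.74  72.49  71.28] F [-2.6  1.4  6.1] M [ 0.44   0.388 -0.105] e6 -0.009 w 0.0283
0.332 0.028 t28.08 yaw 81.11 j6 1.621 tcp [548.73  72.49  71.23] F [-2.   0.5  6.4] M [0.32  0.423 0.287] e6 0.338 w 0.0280
80.80000000000001 0.07103333333333336
```

Run:
```python
from plant import bot
from h import *
c=np.array([.5487,.0725])
y=80.8; z=.07103
for i in range(14):
    y-=1;turn_to(bot,y,z,c);m=Mz(bot);rep(bot,'%.3f %.3f'%m)
    if m[0]+.02>.70: break
print(y,z); m,p,d=snap(bot,'g4')
```

```text
0.439 0.028 t28.43 yaw 80.12 j6 1.638 tcp [548.74  72.52  71.24] F [-1.2  0.8  5.8] M [0.353 0.468 0.416] e6 0.468 w 0.0278
0.497 0.026 t28.78 yaw 79.13 j6 1.656 tcp [548.74  72.53  71.23] F [-1.8  1.7  5.4] M [0.324 0.41  0.461] e6 0.509 w 0.0280
0.541 0.024 t29.13 yaw 78.13 j6 1.673 tcp [548.75  72.55  71.22] F [-2.   0.9  6.2] M [0.256 0.39  0.591] e6 0.550 w 0.0279
0.603 0.031 t29.48 yaw 77.13 j6 1.691 tcp [548.71  72.49  71.19] F [-0.9  0.9  6. ] M [0.306 0.435 0.594] e6 0.591 w 0.0279
0.624 0.025 t29.83 yaw 76.14 j6 1.708 tcp [548.7   72.54  71.15] F [-1.9  1.4  5.9] M [0.292 0.372 0.646] e6 0.631 w 0.0279
0.673 0.043 t30.18 yaw 75.14 j6 1.725 tcp [548.74  72.52  71.19] F [-1.2  1.2  5.7] M [0.249 0.359 0.624] e6 0.672 w 0.0277
0.706 0.026 t30.53 yaw 74.14 j6 1.743 tcp [548.7   72.54  71.16] F [-1.6  1.1  6. ] M [0.276 0.347 0.668] e6 0.713 w 0.0278
73.8 0.07103
```

Run:
```python
from plant import bot
from h import *
c=np.array([.5487,.0725])
turn_to(bot,72.8,.07103,c);m=Mz(bot,10);rep(bot,'%.3f %.3f'%m)
bot.grip(.05,25);bot.dwell(.1);rep(bot,'rel')
bot.movel([c[0],c[1],.13],vel=.08);rep(bot,'up')
for n,yw in(('e1',100),('e2',-30)):
    bot.movep([.55,.076,.13],down(np.radians(yw)));bot.dwell(.15);m,p,d=snap(bot,n)
    cv2.imwrite(f'pics/{n}c.png',np.clip(cv2.resize(p[165:245,200:300,::-1],None,fx=7.5,fy=7.5,interpolation=cv2.INTER_NEAREST).astype(float)*1.5,0,255).astype(np.uint8))
rep(bot)
a=dict(np.load('w2.npz'));b=dict(np.load('e2.npz'))
for w in(a,b):
    p=w['p'].astype(int);k=(p[...,0]>90)&(p[...,0]-p[...,2]>70)&(p[...,1]>60)
    k[:165]=0;k[230:]=0;k[:,:225]=0;k[:,290:]=0
    v,u=np.nonzero(k);uv=[(u.mean(),v.mean())];P=onz(w,uv,.063)[0];print(uv,k.sum(),P,np.degrees(np.arctan2(P[1]-.0725,P[0]-.549)))
```

```text
0.754 0.026 t31.00 yaw 73.15 j6 1.760 tcp [548.72  72.54  71.18] F [-1.6  0.5  6.1] M [0.31  0.263 0.772] e6 0.750 w 0.0281
rel t31.44 yaw 72.83 j6 1.765 tcp [548.59  72.42  70.8 ] F [-0.3 -0.3  0.1] M [0.026 0.015 0.012] e6 -0.017 w 0.0496
up t32.33 yaw 72.80 j6 1.766 tcp [548.41  72.53 129.48] F [-0.3 -0.6 -0.2] M [ 0.009 -0.002  0.009] e6 -0.000 w 0.0501
 t36.59 yaw -30.01 j6 -2.716 tcp [550.02  76.01 130.  ] F [ 0.4 -0.1  0.5] M [ 0.02  -0.035 -0.017] e6 0.003 w 0.0499
[(np.float64(256.125), np.float64(184.1875))] 16 [0.56093816 0.06295924 0.063     ] -38.63121062936485
[(np.float64(nan), np.float64(nan))] 0 [nan nan nan] nan<stdin>:15: RuntimeWarning: Mean of empty slice.
  ret = ret.dtype.type(ret / rcount)
```

View pics/e1c.png

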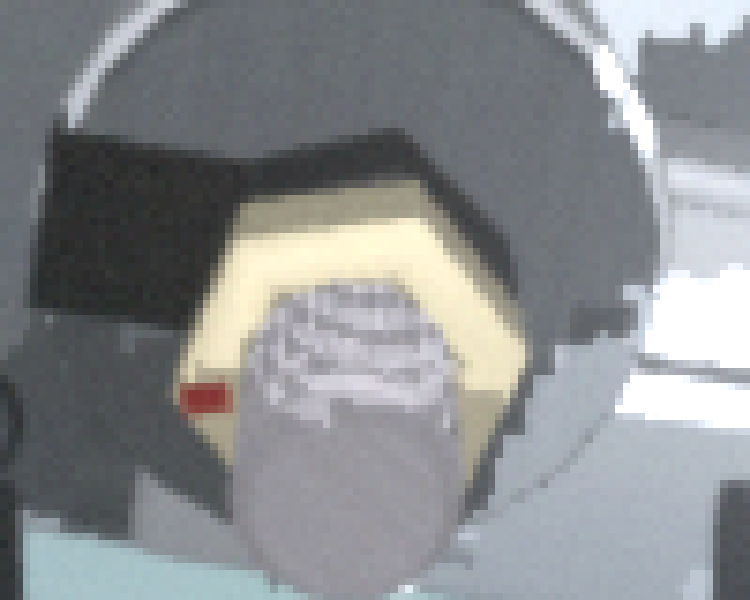

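View pics/e2c.png

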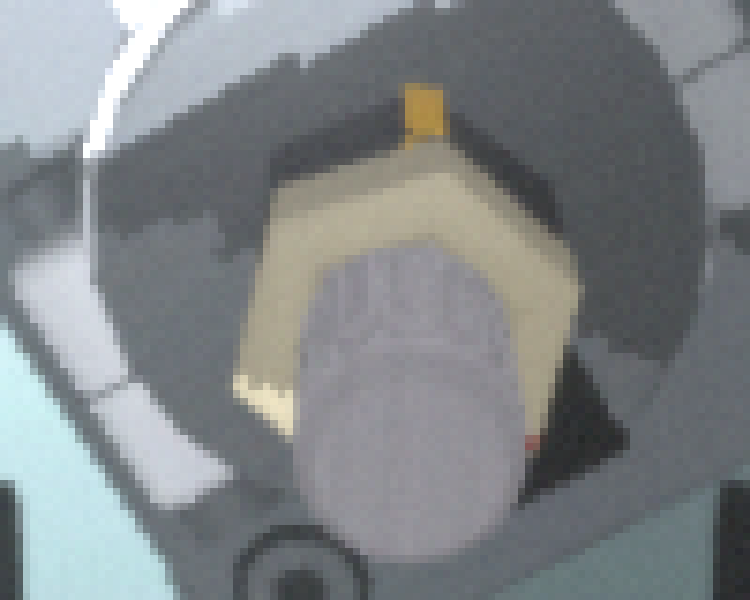

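Run:
```python
from plant import bot
from h import *
for n in('w2','e2'):
    w=dict(np.load(n+'.npz'));h=cv2.cvtColor(w['p'],cv2.COLOR_RGB2HSV)
    k=((h[...,1]>150)&(h[...,0]>10)&(h[...,0]<30)); k[:170]=0;k[184:]=0;k[:,240:][:,35:]=0;k[:,:240]=0
    v,u=np.nonzero(k);P=onz(w,[(u.mean(),v.mean())],.061)[0];print(n,k.sum(),u.mean(),v.mean(),P,np.degrees(np.arctan2(P[1]-.0725,P[0]-.549)))
w=dict(np.load('e1.npz'));p=w['p'].astype(int);k=(p[...,0]>80)&(p[...,0]>2*p[...,1])&(np.indices(p.shape[:2])[0]<235);k[:205]=0;k[:,:215]=0;k[:,240:]=0
v,u=np.nonzero(k);P=onz(w,[(u.mean(),v.mean())],.084)[0];print('dot',k.sum(),P,np.degrees(np.arctan2(P[1]-.0725,P[0]-.549)))
bot.movel([.55,.076,.2],vel=.15)
rep(bot);bot.sign_off()
```

```text
w2 14 256.5 180.42857142857142 [0.56288969 0.06146201 0.061     ] -38.47379531057913
e2 3 256.0 180.33333333333334 [0.56278902 0.06172061 0.061     ] -38.01606712954009
dot 11 [0.53658515 0.06789277 0.084     ] -159.63979252267183
 t37.21 yaw -30.00 j6 -2.716 tcp [549.86  76.   199.28] F [ 0.1 -0.1 -0.5] M [ 0.053  0.006 -0.019] e6 0.000 w 0.0498
the job is handed in; nothing more can be done
```

I ran the bright nut down about 341° clockwise, regripping on the way. It met the black nut about 334° into that turn. I then tightened it in 1° steps to about 0.75 N m, let go, backed off and handed the job in at about 37 s.

- **Torque:** just before release the wrist moment read 0.754 N m and the last joint's torque 0.750 N m, inside the 0.65 to 0.85 N m window. After release the readings returned to about zero.
- **Black nut:** its yellow stripe was at −38.5° before and −38.0° after. That half-degree is about half a pixel, so I see no sign it turned. The "after" colour mask caught only 3 pixels, but the enlarged picture shows the stripe in the same place.
- **Finger clearance:** by depth image the finger tips sat about 3 mm above the tool point, so they stayed roughly 4 mm or more above the black nut.
- **Disagreement:** the red dot measured at −160°, while the turn I logged predicts −167°. I put this down to the small dot (11 pixels) and about 1 mm of centre error. I took no other check that the nut held its angle after release.
- **Bench:** I saw no contact with anything else, but I did not take another overview picture of the loose parts.

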